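# Bring the straightedge out of the dust box

### The job

A wooden straightedge has been left lying inside the clear-topped dust box, and it is longer than the port in the box's top. Take hold of it through the port, tilt it so that one end comes up first, and draw it out on the slant. Finish while still holding it in the gripper over the middle of the box, still and roughly level, with the whole of it at least 10 cm above the clear top; leave the brush, the brass weight, the paste jar and the glass dome where they stand.

Things in the scene. Friction and masses are not known exactly. Their poses are not given: they have to be found in the camera images.
- dust_box: Fixed shallow box: green walls, white floor, clear rigid top with a yellow-edged port. Outside 454 (x) x 254 (y) x 62 mm high. Origin: centre of its underside, on the table; x along its length, z up. Inner floor at z = 8 mm; inside 430 x 230 mm, 50 mm high. Clear top 4 mm thick, z = 58 to 62 mm.
- port (a point): Centre of the rectangular port in the middle of the clear top, at the top's upper face (62 mm above the table); axes as the box's. The port is 190 mm along x and 150 mm along y, open right through; the top all round it is solid clear sheet.
- straightedge: Wooden bar with brass ends, loose, about 0.1 kg, 280 (x) x 24 (y) x 18 mm (z), lying flat on the box's inner floor roughly along the box's length, its middle under the port. Origin: centre of its underside; x along its length, z up. Grip it across its 24 mm width.
- end_a (a point): Centre of the straightedge's +x end face (140 mm along x and 9 mm above its underside).
- end_b (a point): Centre of the straightedge's -x end face (-140 mm along x and 9 mm above its underside).
- brush: Bystander: hand brush about 200 mm long lying on the table to the left of the box. Leave it alone.
- weight: Bystander: brass paper weight with a knob, 60 mm wide, 70 mm high, to the right. Leave it alone.
- paste_jar: Bystander: jar of 66 mm diameter, 80 mm high, black cap, to the right. Leave it alone.
- dome_glass: Bystander: glass reading dome, 68 mm wide, 34 mm high, to the left. Leave it alone.

How it is judged:
By the outcome, as a careful person would: the job done as asked, in the order asked, and still so for the second after the job is handed in, while the arm keeps its last pose, push and grip.
It also fails if it takes over 38 s, if anything falls off the work surface, if the arm or the gripper's body presses on something with over 40 N, if the wrist force passes 120 N, or if a joint passes its speed limit or range.

### The arm

A 6-joint arm with a two-finger parallel gripper is mounted at the origin on the work surface. World frame = base frame: x ahead of the robot, y to its left, z up, the work surface at z = 0. Lengths are in m, angles in rad, forces in N, time in s.
With the tool pointing down it reaches from about 0.375 to 0.975 m from the base axis. Payload 3.8 kg.
Tool frame: the origin (TCP) lies where the fingers leave the gripper's body, on its centre line; the fingertips stand 73 mm ahead of it and the grasp point (between the pads) lies 54 mm ahead of it; z points along the fingers, y is the line along which they close (so a half turn about z gives the same grasp; the last joint's range is limited). The gripper opens to 85 mm and grips with 20 to 120 N. Pads are 22 mm wide; open, the fingers measure 114 mm over their backs; the gripper's body (76 mm by 85 mm) begins 54 mm behind the grasp point. The pads swing forward as they close: fully open they stand 13 mm farther back than shut.
Start: joints at [1.25, 0.264, 1.604, -0, 1.274, -0.037], TCP at [0.189, 0.648, 0.304] pointing down, gripper open.
Joint ranges: [-2.63, 2.63], [-0.94, 2.18], [0.31, 2.57], [-1.31, 4.45], [0, 2.66], [-2.55, 2.55]. Speed limits (rad/s): [2.57, 2.57, 3.14, 3.14, 3.14, 3.14].

### API

Orientations are given as a rotation vector (axis times angle).
In Python, from workcell import read_state, viewer, bot gives the robot as it stands.
- The arm moves only by the tool jog_arm, never from a script. Its argument "increments" is a list that holds one entry, the list of rows, each a list of 7 numbers: the shift along the tool's x, y, z in units of 30 mm (1.0 is 30 mm), then the turn, a rotation vector about the tool's x, y, z in units of 6 degrees (1.0 is 6 degrees), then the opening, from -1 (shut) to 1 (fully open). A call has exactly 5 rows; each row shifts and turns the commanded pose from where the row before left it, along the tool's axes as they then stand; what a row does not reach is not made up. A row lasts 1/12 s, in which the tool goes at most 41.7 mm and 7.16 degrees, less where a joint would pass 70% of its speed; a pose out of reach is approached as far as the arm can. A call is refused whole if a number of a shift passes 1 or a number of a turn 1, either way. A call with a gripper value outside its range is refused whole. The fingers move at their own pace and stop on an object; "force" is the grip in N (left out, the last holds). Time passes only in rows, so rows that do not move let the fingers close, or fill a call up. It gives the time, the measured TCP pose, the force, the opening and the grip force at its end, in the units of the state.
- read_state(): the state, without advancing time (a new reading comes with each control period).
- viewer.read_camera(name): name is "scene" or "top" or "wrist"; returns (picture, depth): 400x640x3 uint8, blue, green, red; 400x640 float32, m along the optical axis (not along the pixel's ray), 0 where there is no reading.
- viewer.camera_params(name): a dict with "fx", "fy", "cx", "cy" (pixels), "R" (3x3) and "t" (3): a world point X has camera coordinates R X + t; the wrist camera has in their place "hand_eye" (4x4, takes a point from camera to tool coordinates, whose origin is the TCP and whose axes are the flange's). Camera axes: x right, y down, z forward; pixel columns grow to the right and rows downward; lengths in m; the calibration is good to about 2 mm. A picture is of the moment at which its call begins: read the wrist's pose just before it. camera_params takes no time and is no camera call.
- bot.finish_job(): hands the job in; it is judged then, once.
The state is a dict: "time": time; "q": joint angles; "joint_vel": joint speeds; "joint_torque": joint torques, N m; "tool_pos": TCP position; "tcp_rot": TCP orientation; "wrist_force": force on the tool from outside, world axes, zero at the start; "torque": the same for the moment, N m; "width": opening from 0.0 (shut) to 1.0 (fully open); "grip_force": force on a finger pad.
Only numpy, scipy, OpenCV 4.12 (cv2) and the standard library are available. Lean on these libraries where they do the work, as an engineer would, in place of code of your own. Each camera call takes 0.05 s, during which the arm holds its last target. There are 200 camera calls.

## Working session

There is one attempt and no reset: what is moved stays moved. The work goes in short steps, Python scripts to look and compute and a tool call to move; the robot and the scene stay as the last step left them, time stands still between calls to the robot, and variables do not carry over. Pictures are saved under pics/ and viewed, at most 10 in all, crops included, and the job is handed in when it is done.

Besides the shell and the picture viewer there is one more tool, called after "Request:" as name([rows], argument=value, ...), one row to a line, values as JSON. jog_arm: Moves the arm, as the interface text tells. Its arguments: {"type":"object","properties":{"increments":{"type":"array","items":{"type":"array","items":{"type":"array","items":{"type":"number"}}}},"force":{"type":"number"}},"required":["increments"]}

```bash
mkdir -p pics; ls; python3 - <<'E'
from workcell import read_state, viewer, bot
import cv2, numpy as np
print(read_state())
for n in ("top","scene"):
    p,d=viewer.read_camera(n); cv2.imwrite(f"pics/{n}0.png",p); np.save(f"pics/{n}0.npy",d)
    print(n,viewer.camera_params(n))
print(viewer.camera_params("wrist"))
E
```

```text
pics
{'time': 0.0, 'q': array([ 1.25006747e+00,  2.64774598e-01,  1.60536904e+00, -1.45379002e-05,
        1.27373595e+00, -3.69081516e-02]), 'joint_vel': array([ 0.0005817 , -0.00090143, -0.00218351,  0.00028703,  0.00016747,
        0.00032652]), 'joint_torque': array([-2.61681871e-04, -5.15122783e+01, -3.67304707e+01, -1.39619929e-04,
        1.33323896e-02, -2.52726215e-05]), 'tool_pos': array([0.1888464 , 0.64744528, 0.3025501 ]), 'tcp_rot': array([-0.44426713, -3.10962198,  0.00353846]), 'wrist_force': array([-0.63864677,  0.08311785, -0.06400053]), 'torque': array([0.01720884, 0.0100441 , 0.01689805]), 'grip_force': 0.0, 'width': 1.0009891163593683}
top {'fx': 454.1229148937535, 'fy': 454.1229148937535, 'cx': 321.61504462444964, 'cy': 196.68297275812296, 'R': array([[ 0.02486366, -0.99955515,  0.01647134],
       [-0.99535802, -0.02628489, -0.09258252],
       [ 0.09297428, -0.01409295, -0.99556877]]), 't': array([-0.03149455,  0.55117055,  1.25762539])}
scene {'fx': 378.32403514409515, 'fy': 378.32403514409515, 'cx': 314.51002175823083, 'cy': 196.29992047436497, 'R': array([[ 0.41061226,  0.91173387,  0.01178622],
       [ 0.49923313, -0.21398261, -0.83962952],
       [-0.76299663,  0.35064625, -0.54303163]]), 't': array([-0.23807232, -0.18862372,  1.66471123])}
{'fx': 275.4087468399411, 'fy': 275.4087468399411, 'cx': 319.9863095372813, 'cy': 198.94426883261826, 'hand_eye': array([[ 4.29837135e-04, -9.58443908e-01, -2.85280724e-01,
         7.34056543e-02],
       [ 9.99999904e-01,  4.35780840e-04,  4.26443219e-05,
         8.05147904e-04],
       [ 8.34476829e-05, -2.85280715e-01,  9.58444003e-01,
        -7.08985353e-02],
       [ 0.00000000e+00,  0.00000000e+00,  0.00000000e+00,
         1.00000000e+00]])}
```

View pics/top0.png

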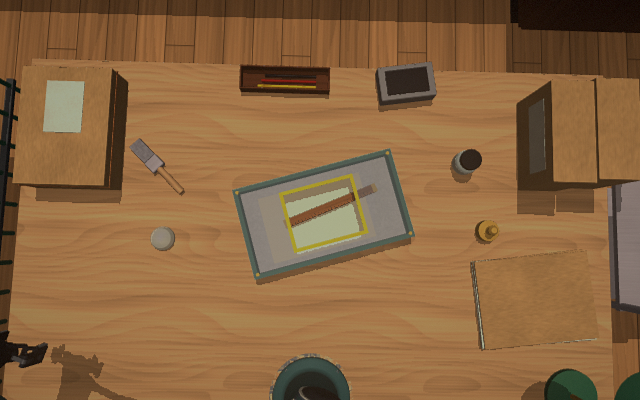

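View pics/scene0.png

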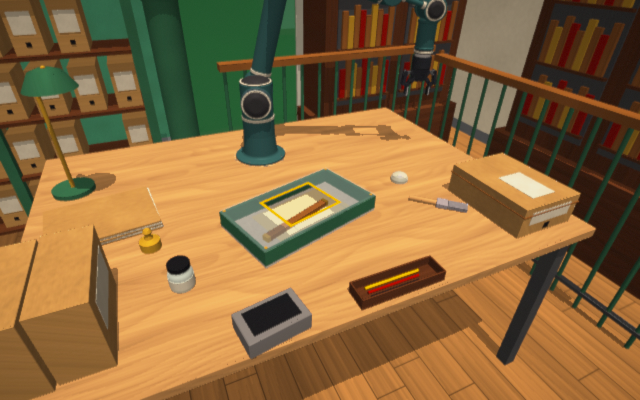

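The top view shows the box centred near (323,215), with the yellow port corners at about (282,195), (352,177), (366,233) and (297,252). The brown bar runs from about (287,223) to (376,188), with its right end under the clear top. In both views the bystanders stand well clear of the box.

```bash
cat > h.py <<'E'
import numpy as np, cv2
from workcell import read_state, viewer, bot
from scipy.spatial.transform import Rotation as Ro
def cast(n,px,z):
    c=viewer.camera_params(n); R,t=c["R"],c["t"]; o=-R.T@t
    px=np.atleast_2d(px).astype(float)
    d=np.c_[(px[:,0]-c["cx"])/c["fx"],(px[:,1]-c["cy"])/c["fy"],np.ones(len(px))]@R
    return o+d*((z-o[2])/d[:,2])[:,None]
def proj(n,X):
    c=viewer.camera_params(n); Y=np.atleast_2d(X)@c["R"].T+c["t"]
    return np.c_[Y[:,0]/Y[:,2]*c["fx"]+c["cx"],Y[:,1]/Y[:,2]*c["fy"]+c["cy"]]
E
python3 - <<'E'
from h import *
p=cv2.imread("pics/top0.png")
h=cv2.cvtColor(p,cv2.COLOR_BGR2HSV)
roi=np.zeros(p.shape[:2],np.uint8); roi[165:265,270:380]=255
yel=cv2.inRange(h,(22,150,120),(32,255,255))&roi
X=cast("top",np.argwhere(yel)[:,::-1],0.062)
r=cv2.minAreaRect((X[:,:2]*1000).astype(np.float32)); print("port",r,len(X))
box=cv2.boxPoints(r)
br=cv2.inRange(h,(3,90,40),(17,255,190))&roi
n,l,s,c=cv2.connectedComponentsWithStats(br)
for i in range(1,n):
    if s[i,4]>60:
        X=cast("top",np.argwhere(l==i)[:,::-1],0.026)
        print(s[i],c[i],cv2.minAreaRect((X[:,:2]*1000).astype(np.float32)))
big=cv2.resize(p[140:290,225:425],None,fx=4,fy=4,interpolation=cv2.INTER_CUBIC); cv2.imwrite("pics/crop1.png",big)
E
```

```text
port ((505.3030700683594, -21.626312255859375), (168.76882934570312, 210.10812377929688), 16.370487213134766) 859
[270 165  53  14 395] [287.71898734 169.32405063] ((621.6543579101562, 57.08396911621094), (37.21195602416992, 147.64743041992188), 1.5795302391052246)
[289 192  66  35 609] [321.79967159 208.85550082] ((517.3927001953125, -19.002838134765625), (25.163944244384766, 197.2242431640625), 23.982751846313477)
[312 246  68  19 659] [356.33687405 258.17298938] ((389.9822692871094, -88.44993591308594), (49.98992156982422, 187.64605712890625), 1.3735098838806152)
```

View pics/crop1.png

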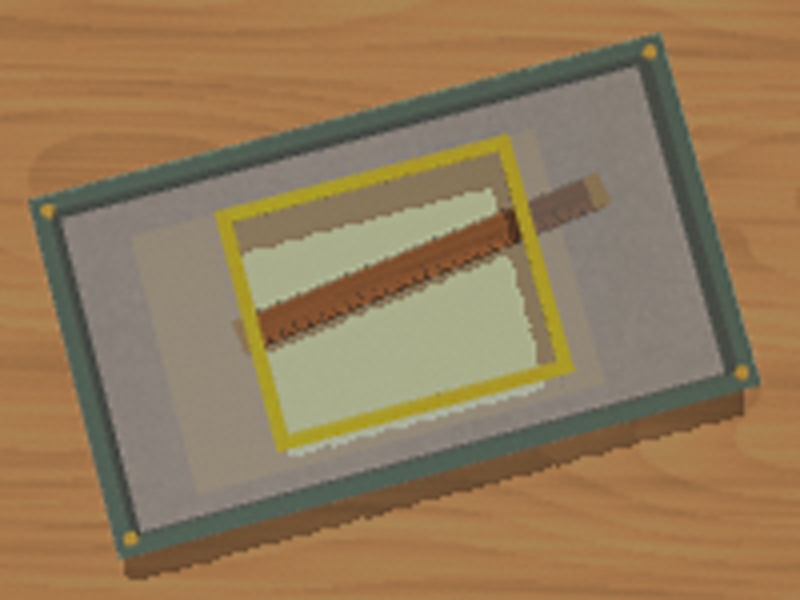

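The crop shows the bar's end centres at about (238,336) and (605,189), which is (284.5,224) and (376.3,187.3) in the full picture. The left end reaches only a few mm beyond the port edge and the right end well beyond it. So I'll slide the bar right, raise the left end, and draw it out to the left.

```bash
cat >> h.py <<'E'
PC=np.array([.5053,-.0216]); BA=np.radians(106.37-180)      # port centre, direction of box 'right' axis
BX=np.array([np.cos(BA),np.sin(BA)]); BY=np.array([-BX[1],BX[0]])
def tobox(X): X=np.atleast_2d(X)[:,:2]-PC; return np.c_[X@BX,X@BY]
def tool():
    s=read_state(); return s,np.array(s["tool_pos"]),Ro.from_rotvec(s["tcp_rot"])
def delta(p,R,p2,R2):
    "total shift (tool axes now, mm) and turn (deg)"
    return R.inv().apply(p2-p)*1000,(R.inv()*R2).as_rotvec(degrees=True)
E
python3 - <<'E'
from h import *
E=cast("top",[[284.5,224],[376.3,187.3]],.026); L,Rr=E[0,:2],E[1,:2]
print("L",L,"R",Rr,"len",np.linalg.norm(Rr-L),"mid",(L+Rr)/2,"ang",np.degrees(np.arctan2(*(L-Rr)[::-1])))
print("box",tobox(E)*1000)
u=(L-Rr)/np.linalg.norm(L-Rr); G=(L+Rr)/2+.015*u
x=np.r_[u,0]; z=np.array([0,0,-1.]); R2=Ro.from_matrix(np.c_[x,np.cross(z,x),z])
s,p,R=tool(); print(p,R.as_matrix().round(3)); print("G",G,tobox(G),R2.as_rotvec())
p2=np.r_[G,.20]; print(delta(p,R,p2,R2))
E
```

```text
L [0.47206246 0.08486698] R [ 0.5826026  -0.17179615] len 0.2794549775757059 mid [ 0.52733253 -0.04346458] ang 113.30066423375854
box [[-111.51862613   -1.88358226]
 [ 165.89434696   31.83772932]]
[0.18884599 0.6475087  0.30268536] [[-0.96   0.28  -0.001]
 [ 0.28   0.96  -0.002]
 [ 0.    -0.002 -1.   ]]
G [ 0.52139919 -0.02968796] [[0.01229747 0.01316705]] [1.7270816 2.6242701 0.       ]
(array([-508.86937626, -556.78828575,  103.77853923]), array([-1.09235694e-01,  4.78103661e-02,  5.04393705e+01]))
```

Request:
jog_arm([
  [[-0.85,-0.93,0,0,0,0,0.2],[-0.85,-0.93,0,0,0,0,0.2],[-0.85,-0.93,0,0,0,0,0.2],[-0.85,-0.93,0,0,0,0,0.2],[-0.85,-0.93,0,0,0,0,0.2]],
])

```text
time: 0.52
tool_pos: [0.2725, 0.4766, 0.3031]
tcp_rot: [-0.443, -3.11, 0.002]
wrist_force: [0.6, 0.1, 0.1]
width: 0.602
grip_force: 0.0
```

Request:
jog_arm([
  [[-0.85,-0.93,0,0,0,0,0.2],[-0.85,-0.93,0,0,0,0,0.2],[-0.85,-0.93,0,0,0,0,0.2],[-0.85,-0.93,0,0,0,0,0.2],[-0.85,-0.93,0,0,0,0,0.2]],
])

```text
time: 0.93
tool_pos: [0.3558, 0.3069, 0.3035]
tcp_rot: [-0.444, -3.11, 0.001]
wrist_force: [1.0, 0.8, -0.5]
width: 0.598
grip_force: 0.0
```

Request:
jog_arm([
  [[-0.85,-0.93,0,0,0,0,0.2],[-0.85,-0.93,0,0,0,0,0.2],[-0.85,-0.93,0,0,0,0,0.2],[-0.85,-0.93,0,0,0,0,0.2],[-0.85,-0.93,0,0,0,0,0.2]],
])

```text
time: 1.35
tool_pos: [0.4391, 0.1373, 0.3036]
tcp_rot: [-0.444, -3.11, 0.0]
wrist_force: [0.8, 0.2, -0.9]
width: 0.6
grip_force: 0.0
```

Request:
jog_arm([
  [[-0.85,-0.93,0,0,0,0,0.2],[-0.85,-0.93,0,0,0,0,0.2],[-0.85,-0.93,0,0,0,0,0.2],[-0.85,-0.93,0,0,0,0,0.2],[-0.85,-0.93,0,0,0,0,0.2]],
])

```text
time: 1.77
tool_pos: [0.5225, -0.0324, 0.3035]
tcp_rot: [-0.445, -3.109, -0.0]
wrist_force: [0.2, 1.0, 0.4]
width: 0.601
grip_force: 0.0
```

Request:
jog_arm([
  [[0,0,0.35,0,0,0.84,0.2],[0,0,0.35,0,0,0.84,0.2],[0,0,0.35,0,0,0.84,0.2],[0,0,0.35,0,0,0.84,0.2],[0,0,0.35,0,0,0.84,0.2]],
])

```text
time: 2.18
tool_pos: [0.522, -0.0308, 0.2503]
tcp_rot: [-1.119, -2.934, 0.0]
wrist_force: [-0.0, -0.4, 0.4]
width: 0.601
grip_force: 0.0
```

Request:
jog_arm([
  [[0,0,0.35,0,0,0.84,0.2],[0,0,0.35,0,0,0.84,0.2],[0,0,0.35,0,0,0.84,0.2],[0,0,0.35,0,0,0.84,0.2],[0,0,0.35,0,0,0.84,0.2]],
])

```text
time: 2.6
tool_pos: [0.5219, -0.0305, 0.1979]
tcp_rot: [-1.731, -2.62, 0.001]
wrist_force: [0.2, -0.3, 0.3]
width: 0.6
grip_force: 0.0
```

```bash
python3 - <<'E'
from h import *
s,p,R=tool(); im,d=viewer.read_camera("wrist"); cv2.imwrite("pics/w1.png",im)
print(s["time"],p,R.as_matrix().round(3),s["width"],s["q"])
G=np.array([.5214,-.0297,.2]); u=np.array([np.cos(np.radians(113.3)),np.sin(np.radians(113.3)),0]); z=np.array([0,0,-1.])
print(delta(p,R,G,Ro.from_matrix(np.c_[u,np.cross(z,u),z])))
# project expected bar top corners into the wrist picture
c=viewer.camera_params("wrist"); H=c["hand_eye"]; v=np.cross(z,u)
M=np.array([.52733,-.04346,.026])
for a in(-.095,0,.095):
  for b in(-.012,.012):
    X=M+a*u+b*v; t=R.inv().apply(X-p); q=H[:3,:3].T@(t-H[:3,3]); print(a,b,(q[:2]/q[2]*c["fx"]+[c["cx"],c["cy"]]).round(1))
E
```

```text
2.6 [ 0.52193748 -0.03045294  0.19791786] [[-0.392  0.92  -0.001]
 [ 0.92   0.392  0.   ]
 [ 0.    -0.001 -1.   ]] 0.5995924920353984 [-1.05916360e-01  7.01751405e-02  2.03489291e+00 -1.63499774e-05
  1.03743138e+00 -5.08897221e-01]
(array([ 0.90430668, -0.20080871, -2.08158814]), array([-0.04571849, -0.02469291, -0.21042077]))
-0.095 -0.012 [308.8 301.5]
-0.095 0.012 [332.  301.4]
0 -0.012 [307.3 215. ]
0 0.012 [332.9 214.9]
0.095 -0.012 [305.4 108.1]
0.095 0.012 [334.1 108. ]
```

View pics/w1.png

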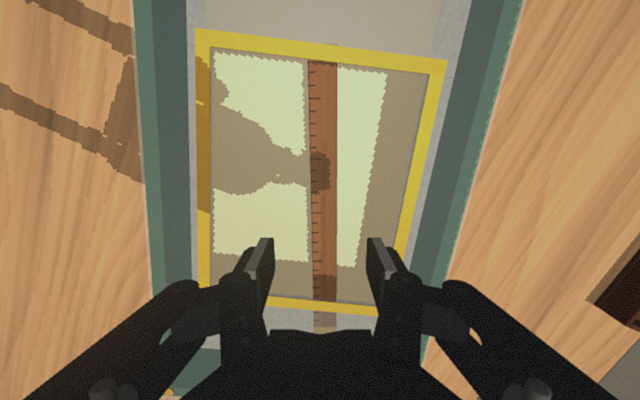

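The wrist view shows the bar running vertically at columns 308–337, centred between the fingers. This agrees with the prediction to about 2 mm, and both fingers are inside the port edges (columns 205 and 430). I'll descend and grip.

Request:
jog_arm([
  [[0,0.03,0.7,0,0,0,0.2],[0,0,0.7,0,0,0,0.2],[0,0,0.7,0,0,0,0.2],[0,0,0.7,0,0,0,0.2],[0,0,0.7,0,0,0,0.2]],
])

```text
time: 3.07
tool_pos: [0.5231, -0.0301, 0.0931]
tcp_rot: [1.723, 2.627, 0.0]
wrist_force: [0.8, -0.1, 0.0]
width: 0.604
grip_force: 0.0
```

Request:
jog_arm([
  [[0,0,0.15,0,0,0,0.2],[0,0,0.15,0,0,0,0.2],[0,0,0,0,0,0,0.2],[0,0,0,0,0,0,-0.3],[0,0,0,0,0,0,-0.6]],
], force=40)

```text
time: 3.48
tool_pos: [0.5244, -0.0302, 0.0863]
tcp_rot: [1.724, 2.623, 0.002]
wrist_force: [0.1, 0.2, 0.7]
width: 0.327
grip_force: 0.0
```

Request:
jog_arm([
  [[0,0,0,0,0,0,-1],[0,0,0,0,0,0,-1],[0,0,0,0,0,0,-1],[0,0,0,0,0,0,-1],[0,0,0,0,0,0,-1]],
], force=40)

```text
time: 3.9
tool_pos: [0.5245, -0.0303, 0.0866]
tcp_rot: [1.725, 2.623, 0.002]
wrist_force: [-0.8, -0.8, 6.1]
width: 0.264
grip_force: 40.3
```

```bash
cat >> h.py <<'E'
BAR=np.array([-.0132,0,.0696])   # bar centre in tool frame
a,b,c_=np.meshgrid(np.linspace(-.14,.14,113),[-.012,.012],np.linspace(-.009,.009,7)); SURF=np.c_[a.ravel(),b.ravel(),c_.ravel()]
def clear(p,R,bar=BAR):
    "gaps (mm): to floor, to inner end/side walls while below the top, to clear top; and heights of the two ends"
    X=R.apply(SURF+bar)+p; B=np.c_[tobox(X),X[:,2]]
    low=B[:,2]<.062
    q=np.array([.095,.075])-np.abs(B[:,:2]); inside=q.min(1)          # >0 : within port outline
    dz=np.abs(B[:,2]-.060)-.002
    top=np.where(inside>0,np.hypot(inside,np.maximum(dz,0)),dz)
    w=(np.array([.215,.115])-np.abs(B[low,:2])).min() if low.any() else 9
    e=R.apply(np.array([[.14,0,0],[-.14,0,0]])+bar)+p
    return np.round(1000*np.array([B[:,2].min()-.008,w,top.min()]),1),(np.c_[tobox(e),e[:,2]]*1000).round(0)
def step(p,R,row): 
    row=np.array(row,float); return p+R.apply(row[:3]*.03),R*Ro.from_rotvec(row[3:6]*6,degrees=True)
def sim(rows,p=None,R=None,every=1):
    if p is None: s,p,R=tool()
    for i,r in enumerate(rows):
        p,R=step(p,R,r)
        if i%every==0 or i==len(rows)-1: g,e=clear(p,R); print(i,g,e[0],e[1],p.round(3))
    return p,R
E
python3 - <<'E'
from h import *
s,p,R=tool(); print(s["width"],s["grip_force"],R.as_matrix()[:,2].round(4)); print(clear(p,R))
# lift 5, slide right 30, then turn about the right end
rows=[[0,0,-.17,0,0,0]]+[[-.2,0,0,0,0,0]]*5
p1,R1=sim(rows)
piv=np.array([-.14,0,.009])+BAR     # lower edge of right end, tool frame
def about(p,R,pt,deg):
    W=R.apply(pt)+p; R2=R*Ro.from_rotvec([0,deg,0],degrees=True); return W-R2.apply(pt),R2
for d in (4,8,12,14,16):
    p2,R2=about(p1,R1,piv,d); print(d,*clear(p2,R2),p2.round(3),delta(p1,R1,p2,R2))
E
```

```text
0.26449700160012607 40.27608096599579 [ 3.1e-03 -3.0e-04 -1.0e+00]
(array([-0.3, 47.7, 31.8]), array([[-112.,    1.,   17.],
       [ 166.,   35.,   17.]]))
0 [ 4.8 47.7 26.7] [-112.    1.   22.] [166.  35.  22.] [ 0.525 -0.03   0.092]
1 [ 4.8 41.7 26.7] [-106.    2.   22.] [172.  36.  22.] [ 0.527 -0.036  0.092]
2 [ 4.8 35.8 26.7] [-100.    2.   22.] [178.  36.  22.] [ 0.529 -0.041  0.092]
3 [ 4.9 29.8 26.7] [-94.   3.  22.] [184.  37.  22.] [ 0.532 -0.047  0.092]
4 [ 4.9 23.8 26.6] [-88.   4.  22.] [190.  38.  22.] [ 0.534 -0.052  0.092]
5 [ 4.9 17.9 26.6] [-82.   4.  22.] [196.  38.  22.] [ 0.536 -0.058  0.092]
4 [ 5.3 16.7 15.2] [[-81.   5.  41.]
 [196.  39.  22.]] [ 0.539 -0.063  0.102] (array([-5.85604634e+00,  8.15357423e-14, -1.04952261e+01]), array([-3.97650084e-16,  4.00000000e+00,  9.01469635e-15]))
8 [ 5.3 15.4 12.1] [[-78.   5.  61.]
 [197.  39.  22.]] [ 0.541 -0.069  0.112] (array([-1.24299376e+01,  2.79275668e-14, -2.05563893e+01]), array([0.0000000e+00, 8.0000000e+00, 1.3708639e-15]))
12 [ 5.3 14.2  4.5] [[-74.   5.  80.]
 [198.  39.  22.]] [ 0.544 -0.076  0.122] (array([-1.96896465e+01, -4.64258550e-15, -3.01344725e+01]), array([0.00000000e+00, 1.20000000e+01, 1.53562127e-14]))
14 [ 5.3 13.6  0.8] [[-72.   6.  89.]
 [198.  39.  22.]] [ 0.546 -0.079  0.126] (array([-2.35657557e+01,  2.81780505e-14, -3.47276785e+01]), array([7.97120194e-16, 1.40000000e+01, 3.30057580e-15]))
16 [ 5.3 13.  -1.9] [[-69.   6.  99.]
 [198.  39.  22.]] [ 0.547 -0.083  0.131] (array([-2.75998043e+01,  3.14023482e-14, -3.91828122e+01]), array([0.00000000e+00, 1.60000000e+01, 6.43168333e-15]))
```

```bash
python3 - <<'E'
from h import *
A=[[0,0,-.12,0,0,0]]+[[-.25,0,0,0,0,0]]*4
B=[[-.114,0,-.212,0,.4,0]]*5
C=[[.6,0,0,0,0,0]]*5
D=[[.5,0,-.2,0,.3,0]]*5
E_=[[.7,0,-.25,0,0,0]]*10
sim(A+B+C+D+E_)
E
```

```text
0 [ 3.3 47.7 28.2] [-112.    1.   20.] [166.  35.  21.] [ 0.525 -0.03   0.09 ]
1 [ 3.3 40.2 28.2] [-105.    2.   20.] [173.  36.  21.] [ 0.527 -0.037  0.09 ]
2 [ 3.3 32.8 28.2] [-97.   3.  20.] [181.  37.  21.] [ 0.53  -0.044  0.09 ]
3 [ 3.4 25.3 28.1] [-90.   4.  20.] [188.  38.  21.] [ 0.533 -0.051  0.09 ]
4 [ 3.4 17.9 28.1] [-82.   4.  20.] [196.  38.  21.] [ 0.536 -0.058  0.09 ]
5 [ 3.8 17.2 20.8] [-82.   4.  32.] [196.  38.  21.] [ 0.538 -0.061  0.097]
6 [ 3.8 16.4 14.6] [-81.   5.  44.] [196.  39.  21.] [ 0.539 -0.064  0.103]
7 [ 3.8 15.7 14.7] [-79.   5.  55.] [197.  39.  21.] [ 0.541 -0.068  0.109]
8 [ 3.9 14.9 10.5] [-77.   5.  67.] [197.  39.  21.] [ 0.542 -0.072  0.115]
9 [ 3.9 14.2  5.9] [-74.   5.  79.] [197.  39.  21.] [ 0.544 -0.076  0.12 ]
10 [ 7.6 31.7  5.9] [-92.   3.  82.] [180.  37.  24.] [ 0.537 -0.06   0.124]
11 [11.3 49.2  6. ] [-109.    1.   86.] [163.  34.  28.] [ 0.53  -0.044  0.128]
12 [15.  66.7  6. ] [-127.   -1.   90.] [145.  32.  32.] [ 0.523 -0.027  0.132]
13 [18.7 72.8  5.9] [-144.   -3.   93.] [128.  30.  36.] [ 0.516 -0.011  0.135]
14 [22.4 75.   5.
[... 562 characters left out ...]
4. 97.] [0.47  0.095 0.217]
22 [  95.3 9000.    63.4] [-281.  -20.  212.] [-21.  12. 112.] [0.463 0.11  0.231]
23 [ 109.8 9000.    70.9] [-298.  -22.  226.] [-38.  10. 126.] [0.457 0.126 0.246]
24 [ 124.3 9000.    78.4] [-314.  -25.  241.] [-55.   7. 141.] [0.45  0.142 0.26 ]
25 [ 138.8 9000.    86.9] [-331.  -27.  255.] [-72.   5. 155.] [0.443 0.157 0.275]
26 [ 153.3 9000.    99.4] [-348.  -29.  270.] [-88.   3. 170.] [0.436 0.173 0.289]
27 [ 167.8 9000.   113.8] [-365.  -31.  284.] [-105.    1.  184.] [0.43  0.188 0.304]
28 [ 182.3 9000.   128.3] [-382.  -33.  299.] [-122.   -1.  199.] [0.423 0.204 0.318]
29 [ 196.8 9000.   142.8] [-398.  -35.  313.] [-139.   -3.  213.] [0.416 0.219 0.333]
```

Request:
jog_arm([
  [[0,0,-0.12,0,0,0,-1],[-0.25,0,0,0,0,0,-1],[-0.25,0,0,0,0,0,-1],[-0.25,0,0,0,0,0,-1],[-0.25,0,0,0,0,0,-1]],
])

```text
time: 4.32
tool_pos: [0.5352, -0.0586, 0.0882]
tcp_rot: [-1.726, -2.624, 0.0]
wrist_force: [0.4, -0.5, -0.8]
width: 0.266
grip_force: 39.4
```

Request:
jog_arm([
  [[-0.11,0,-0.24,0,0.4,0,-1],[-0.11,0,-0.21,0,0.4,0,-1],[-0.11,0,-0.21,0,0.4,0,-1],[-0.11,0,-0.21,0,0.4,0,-1],[-0.11,0,-0.21,0,0.4,0,-1]],
])

```text
time: 4.73
tool_pos: [0.5429, -0.0761, 0.1194]
tcp_rot: [-1.627, -2.473, -0.173]
wrist_force: [-0.4, -0.3, -0.8]
width: 0.273
grip_force: 39.4
```

```bash
python3 - <<'E'
from h import *
s,p,R=tool(); print(*clear(p,R),s["wrist_force"],s["grip_force"])
for n in("scene","top"):
    im,d=viewer.read_camera(n); cv2.imwrite(f"pics/{n}2.png",im)
    g,e=clear(p,R); X=R.apply(np.array([[.14,0,0],[-.14,0,0]])+BAR)+p; print(n,proj(n,X).round(1))
a=cv2.imread("pics/scene2.png")[130:280,190:390]; b=cv2.imread("pics/top2.png")[140:290,225:425]
cv2.imwrite("pics/both2.png",np.hstack([cv2.resize(i,(400,300),interpolation=cv2.INTER_CUBIC) for i in(a,b)]))
E
```

```text
[ 2.4 14.6  7. ] [[-75.   4.  78.]
 [197.  37.  19.]] [-0.41813269 -0.27888237 -0.75596875] 39.39142405986786
scene [[317.5 189.9]
 [255.7 241.8]]
top [[296.  217.8]
 [386.  183. ]]
```

View pics/both2.png

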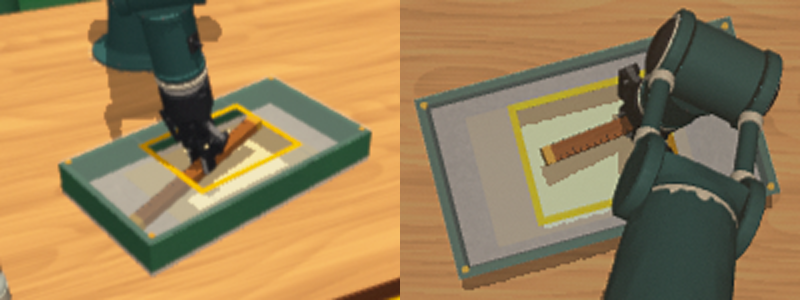

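The left half (scene) shows the raised end at about (258,122) in the composite, clear of the port's edge, with the low end under the top at about (140,215). In the right half (top) the raised end is at about (547,155). Both match the predicted tilt to within a few mm, so I'll draw it out along its own axis.

Request:
jog_arm([
  [[0.6,0,0,0,0,0,-1],[0.6,0,0,0,0,0,-1],[0.6,0,0,0,0,0,-1],[0.6,0,0,0,0,0,-1],[0.6,0,0,0,0,0,-1]],
])

```text
time: 5.25
tool_pos: [0.5061, 0.0072, 0.1375]
tcp_rot: [-1.627, -2.474, -0.169]
wrist_force: [1.1, -0.5, -0.4]
width: 0.271
grip_force: 39.4
```

Request:
jog_arm([
  [[0.6,0,-0.05,0,0,0,-1],[0.5,0,-0.2,0,0.3,0,-1],[0.5,0,-0.2,0,0.3,0,-1],[0.5,0,-0.2,0,0.3,0,-1],[0.5,0,-0.2,0,0.3,0,-1]],
])

```text
time: 5.67
tool_pos: [0.4786, 0.0708, 0.1814]
tcp_rot: [-1.564, -2.38, -0.264]
wrist_force: [0.6, -0.6, -1.1]
width: 0.27
grip_force: 39.4
```

Request:
jog_arm([
  [[0.7,0,-0.3,0,0,0,-1],[0.6,0,-0.5,0,0,0,-1],[0.4,0,-0.8,0,0,0,-1],[0.2,0,-0.9,0,0,0,-1],[0.2,0,-0.9,0,0,0,-1]],
])

```text
time: 6.08
tool_pos: [0.4681, 0.0942, 0.2987]
tcp_rot: [-1.564, -2.381, -0.262]
wrist_force: [0.7, -0.9, 0.1]
width: 0.27
grip_force: 39.4
```

```bash
python3 - <<'E'
from h import *
s,p,R=tool(); print(*clear(p,R),s["wrist_force"],s["grip_force"],s["q"])
# target: level, bar centre over port centre, bar centre z .215, yaw kept
x=R.as_matrix()[:,0]; x=np.r_[x[:2],0]; x/=np.linalg.norm(x); z=np.array([0,0,-1.]); R2=Ro.from_matrix(np.c_[x,np.cross(z,x),z])
p2=np.r_[PC,.215]-R2.apply(BAR); print(p2,delta(p,R,p2,R2), "in level axes",R2.inv().apply(p2-p)*1000)
E
```

```text
[ 166.1 9000.   123.5] [[-263.  -21.  275.]
 [  -1.   12.  183.]] [ 0.65300809 -0.86466293  0.12184927] 39.384212493896484 [-0.02669418 -0.04637738  1.98462909  0.30875742  1.36129501 -0.52408163]
[ 0.50005982 -0.0094847   0.2846    ] (array([-106.49328558,  -11.92159654,  -22.0803232 ]), array([ -0.13336137, -19.19807674,   0.0225541 ])) in level axes [-107.84088875  -11.86968333   14.13995549]
```

Request:
jog_arm([
  [[0,0,0,0,-0.64,0,-1],[0,0,0,0,-0.64,0,-1],[0,0,0,0,-0.64,0,-1],[0,0,0,0,-0.64,0,-1],[0,0,0,0,-0.64,0,-1]],
])

```text
time: 6.5
tool_pos: [0.469, 0.0936, 0.2983]
tcp_rot: [1.724, 2.623, -0.003]
wrist_force: [-0.7, -0.3, -1.5]
width: 0.266
grip_force: 39.4
```

Request:
jog_arm([
  [[-0.72,-0.08,0.09,0,0,0,-1],[-0.72,-0.08,0.09,0,0,0,-1],[-0.72,-0.08,0.09,0,0,0,-1],[-0.72,-0.08,0.09,0,0,0,-1],[-0.72,-0.08,0.09,0,0,0,-1]],
])

```text
time: 6.92
tool_pos: [0.5008, -0.0106, 0.2842]
tcp_rot: [-1.724, -2.625, 0.001]
wrist_force: [0.9, 0.0, -0.6]
width: 0.263
grip_force: 39.4
```

Request:
jog_arm([
  [[0,0,0,0,0,0,-1],[0,0,0,0,0,0,-1],[0,0,0,0,0,0,-1],[0,0,0,0,0,0,-1],[0,0,0,0,0,0,-1]],
])

```text
time: 7.33
tool_pos: [0.5014, -0.0099, 0.2852]
tcp_rot: [-1.725, -2.626, -0.0]
wrist_force: [-0.8, 0.3, -1.1]
width: 0.268
grip_force: 39.4
```

```bash
python3 - <<'E'
from h import *
s,p,R=tool(); print(*clear(p,R),s["wrist_force"],s["grip_force"],np.abs(s["joint_vel"]).max())
X=R.apply(np.array([[.14,0,0],[-.14,0,0]])+BAR)+p
im,d=viewer.read_camera("scene"); print(proj("scene",X).round(1)); cv2.imwrite("pics/scene3.png",im)
E
```

```text
[ 198.6 9000.   144.6] [[-138.  -16.  216.]
 [ 140.   18.  216.]] [-0.80917778  0.2910396  -1.12556948] 39.395785331726074 0.00527819595474126
[[328.8 145.3]
 [264.2 176.2]]
```

View pics/scene3.png

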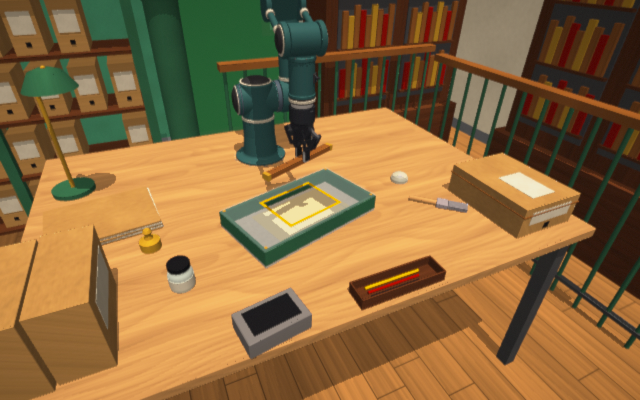

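The bar hangs level in the gripper with its ends at about (330,147) and (265,176), matching the predicted (329,145) and (264,176). The box is empty and the bystanders have not moved, so I'm handing the job in.

```bash
python3 -c "
from workcell import bot
print(bot.finish_job())"
```

```text
the job is handed in; nothing more can be done
None
```

The straightedge came out on the slant, left end first, and I handed the job in at about 7.4 s with it held still and level over the middle of the box, about 14 cm above the clear top; the brush, weight, jar and dome were not touched.

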